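# Clamp a circuit board in a thumbwheel board holder

## Task

Lay the spare circuit board flat on the sloping bed of the board holder, component side up and lengthwise between the two grooved jaws. Then roll the holder's thumbwheel with a fingertip until the moving jaw holds the board firmly, with both ends of the board fully home in the grooves. Work the jaw by its wheel only, do not push on the jaw, and leave the other things on the bench where they are.

Things in the scene. Friction and masses are not known exactly. Their poses are not given: they have to be found in the camera images.
- spare_board: Loose green circuit board on the bare bench top near the robot (not the one far off on the mat), 45 x 75 mm, 4 mm thick (parts up to 18 mm high), 30-50 g, lying flat. Origin: centre of the underside; x across the 45 mm width, y along the 75 mm length, z out of the component side. Either end may go to either jaw. Pick it by its two long edges, across the 45 mm.
- bed: Sloping bed of the board holder (grey and black, fixed, 113 mm wide), rising 30 degrees away from the robot. x up the slope, y left, z square to it. Origin: mid-width, foot of the back wall of the fixed lower jaw's groove, 85 mm above the bench. Its ledge (z = 0) is x = 0 to 12 mm; its lip reaches x = 2.5, z 6.5 to 9.5. Jaws 84 mm wide; open between the ledges to z = -10.
- jaw: Moving upper jaw, groove facing the fixed one; axes as the bed. Origin: mid-width, foot of its groove's back wall (z = 0); ledge reaches 24 mm towards the fixed jaw, lip 2.5 mm, heights as the fixed jaw. At the start the back wall is 87 to 91 mm up the bed: the board drops between the lips with 7 to 11 mm to spare, and closing pushes it home. Up to 15 N on the jaw itself does not shift it.
- wheel_top (a point): Crest of the black ribbed thumbwheel in the lower bar's slot, at bed (-26, 0, 15) mm; fixed point, axes as the bed. Wheel: 60 mm diameter, 14 mm wide, axle along bed x, 24 ribs of 1.5 mm; only its top 9 mm stands out of the bar, too little to pinch. It turns with about 2 N at the rim and stays where it is left.
- thumbwheel (a joint): Angle of the wheel, rad, 0.7 to 2.0 at the start. Rolling the crest to the right (bed -y), clockwise seen from the robot, raises the value and closes the jaw by 3 mm per rad; to the left opens it. Jaw back wall is at bed x = 93 mm - 3 mm x value; it meets the board, pushed home, near 6.0 rad and then the wheel stiffens. Limits 0 and 8.
- tape_roll: Black roll of tape lying flat, 62 mm across, 19 mm high, loose; origin under its centre. Bystander.
- heat_sink: Grey finned aluminium heat sink, 30 x 50 x 20 mm, loose; origin under its centre. Bystander.
- side_cutters: Small pair of side cutters, 46 x 119 x 10 mm, loose; origin under its centre. Bystander.
- screwdriver_blue: Screwdriver with a thick fluted handle, 164 mm long, 24 mm high, lying behind the holder, loose; origin under its centre. Bystander.
Mind the look-alikes: they are no part of the job. What is meant by the spare_board is not red, and is the larger of those in its own colour.

How it is judged:
By the outcome, as a careful person would: the job done as asked, in the order asked, and still so for the second after the job is handed in, with the robot touching nothing.
It also fails if it takes over 67 s, if anything falls off the work surface, if the arm or the gripper's body presses on something with over 40 N, if the wrist force passes 120 N, or if a joint passes its speed limit or range.

## Robot

A 7-joint arm with a two-finger parallel gripper is mounted at the origin on a cart in front of the work surface, level with it; the furniture and walls round the work are solid. World frame = base frame: x ahead of the robot, y to its left, z up, the work surface at z = 0. Lengths are in mm, angles in rad, forces in N, time in s.
With the tool pointing down it reaches from about 425 to 825 mm from the base axis. Payload 3.6 kg.
Tool frame: the origin (TCP) lies midway between the tips of the shut fingers; the grasp point (between the pads) lies r.tcp_to_grasp behind it (r.tcp_to_grasp is the distance from the TCP to the grasp point, in mm); z points along the fingers, y is the line along which they close (so a half turn about z gives the same grasp; the last joint's range is limited). The gripper opens to 93 mm and grips with 3 to 60 N. Pads are 15 mm wide; open, the fingers measure 128 mm over their backs; the gripper's body (75 mm by 188 mm) begins 65 mm behind the grasp point.
Start: joints at [-1.317, 0.615, -0.013, 1.423, 0.008, 1.103, -0.04], TCP at [180.097, 624.521, 218.64] pointing down, gripper open.
Joint ranges: [-3.12, 3.12], [-0.3, 2.06], [-1.34, 1.32], [0.26, 2.42], [-1.36, 4.5], [0.01, 1.98], [-2.84, 2.84]. Speed limits (rad/s): [2.79, 2.79, 3.14, 3.14, 3.14, 3.14, 3.14].

## Interface

Orientations are given as a unit quaternion [x, y, z, w].
In Python, from rig import r, vision, models gives the robot as it stands.
- The arm moves only by the tool drive_tool, never from a script. Its argument "rows" is text: rows parted by semicolons, each of 7 numbers parted by spaces: the shift along the tool's x, y, z in cm, then the turn, a rotation vector about the tool's x, y, z in rad, then the closure, from -1 (fully open) to 1 (shut). In form: x y z rx ry rz gripper; .... A call has exactly 8 rows; each row is the pose to reach, as a shift and turn from the pose commanded when the call began, along the tool's axes at that moment; what a row does not reach only later rows make up. A row lasts 1/10 s, in which the tool goes at most 50 mm and 8.59 degrees, less where a joint would pass 70% of its speed; a pose out of reach is approached as far as the arm can. A call with a gripper value outside its range is refused whole. The fingers move at their own pace and stop on an object; "force" is the grip in N (left out, the last holds). Time passes only in rows, so rows that repeat a pose let the fingers close, or fill a call up. It gives the time, the measured TCP pose, the force, the opening and the grip force at its end, in the units of the state.
- r.read_state(): the state, without advancing time (a new reading comes with each control period).
- vision.get_image(name): name is "scene" or "side" or "wrist"; returns (picture, depth): 480x640x3 uint8, blue, green, red; 480x640 float32, mm along the optical axis (not along the pixel's ray), 0 where there is no reading.
- vision.calibration(name): a dict with "fx", "fy", "cx", "cy" (pixels), "origin" and "rotation" of the camera in the world; the wrist camera has in their place "mount" (4x4, takes a point from camera to tool coordinates, whose origin is the TCP and whose axes are the flange's). Camera axes: x right, y up, looking along -z (the intrinsics and any distortion apply to the point x, -y, -z); pixel columns grow to the right and rows downward; lengths in mm; the calibration is good to about 2 mm. A picture is of the moment at which its call begins: read the wrist's pose just before it. calibration takes no time and is no camera call.
- r.hand_in(): hands the job in; it is judged then, once.
Trained networks look in the newest picture that a camera, given by its name, has taken for a name from the list of things; names that differ only in an ending like _2 or _b are one class to them, and where a whole thing is asked for, a point or a joint stands for the part that bears it (a point fixed in the world has none). Each returns a list of dicts, best first, with "score" (0 to 1); they miss things now and then, are a little off and sometimes report something else, mostly with a low value. They report only what shows in the picture. A call takes as long as a camera call. They do not tell look-alikes from the thing itself.
- models.search_frame(camera, target): "at" ([x, y, z] in mm, in the coordinates of the camera as it stood for that picture, good to about 4 mm: the middle of the surface that is visible of it).
- models.regions_of(camera, target): "region" (480x640 bool, what is visible of it).
The state is a dict: "time_s": time; "qpos": joint angles; "dq": joint speeds; "joint_efforts": joint torques, N m; "eef_pos": TCP position; "tcp_rot": TCP orientation; "contact_force": force on the tool from outside, world axes, zero at the start; "wrist_torque": the same for the moment, N m; "finger_gap": finger opening in mm; "grip_force": force on a finger pad.
Only numpy, scipy, OpenCV 4.12 (cv2) and the standard library are available. Lean on these libraries where they do the work, as an engineer would, in place of code of your own. Each camera call takes 0.05 s, during which the arm holds its last target. There are 200 camera calls.

## Working session

There is one attempt and no reset: what is moved stays moved. The work goes in short steps, Python scripts to look and compute and a tool call to move; the robot and the scene stay as the last step left them, time stands still between calls to the robot, and variables do not carry over. Pictures are saved under pics/ and viewed, at most 11 in all, crops included, and the job is handed in when it is done.

Besides the shell and the picture viewer there is one more tool, called after ">>>" as a command line: name --argument value ..., lists and objects as JSON in quotes. drive_tool: Moves the arm, as the interface text tells. Its arguments: {"type":"object","properties":{"rows":{"type":"string"},"force":{"type":"number"}},"required":["rows"]}

```bash
ls; mkdir -p pics
cat > h.py <<'E'
import numpy as np, cv2, json
from scipy.spatial.transform import Rotation as R
from rig import r, vision, models
def campose(name, st=None):
    c=vision.calibration(name)
    if 'mount' in c:
        M=np.array(c['mount']); st=st or r.read_state()
        T=np.eye(4); T[:3,:3]=R.from_quat(st['tcp_rot']).as_matrix(); T[:3,3]=st['eef_pos']
        return c,T@M
    T=np.eye(4); T[:3,:3]=np.array(c['rotation']); T[:3,3]=c['origin']; return c,T
def cloud(c,T,d):
    v,u=np.mgrid[0:480,0:640]
    p=np.stack([(u-c['cx'])/c['fx']*d,-(v-c['cy'])/c['fy']*d,-d],-1)
    return p@T[:3,:3].T+T[:3,3]
def proj(c,T,P):
    q=(np.atleast_2d(P)-T[:3,3])@T[:3,:3]
    return np.stack([c['cx']+c['fx']*q[:,0]/-q[:,2], c['cy']+c['fy']*q[:,1]/q[:,2]],-1)
E
python3 - <<'E'
from h import *
st=r.read_state(); print(st); print(r.tcp_to_grasp)
for n in ['scene','side']:
    im,d=vision.get_image(n); cv2.imwrite(f'pics/{n}0.png',im); np.savez(f'{n}0.npz',im=im,d=d)
    c,T=campose(n); print(n,{k:v for k,v in c.items()})
    for t in ['spare_board','bed','jaw','thumbwheel','tape_roll','heat_sink','side_cutters','screwdriver_blue']:
        for o in models.search_frame(n,t)[:4]:
            print(t,round(o['score'],2),np.round(T[:3,:3]@np.array(o['at'])+T[:3,3],0))
print(vision.calibration('wrist'))
E
```

```text
pics
{'time_s': 0.0, 'qpos': array([-1.31649088,  0.61587908, -0.01259496,  1.42487366,  0.00811504,
        1.10341393, -0.04040176]), 'dq': array([-2.89595107e-04, -6.58426037e-04,  3.24825401e-04,  1.03736381e-04,
       -9.64419228e-05,  2.63357819e-04,  5.49375051e-04]), 'joint_efforts': array([ 1.10653127e-03, -4.58948278e+01,  2.09358847e-01, -1.65737057e+01,
       -6.11152011e-02,  2.06730090e-02,  2.42395417e-04]), 'eef_pos': array([179.92293244, 623.78282381, 217.51567075]), 'tcp_rot': array([ 1.39915097e-01,  9.90162701e-01, -1.25327869e-03, -1.45935343e-04]), 'contact_force': array([-0.09861282,  0.38964887, -0.8303231 ]), 'wrist_torque': array([0.00696535, 0.00034763, 0.00885103]), 'grip_force': 0.0, 'finger_gap': 92.9912311359332}
18.8Traceback (most recent call last):
  File "<stdin>", line 5, in <module>
  File "h.py", line 10, in campose
    T=np.eye(4); T[:3,:3]=np.array(c['rotation']); T[:3,3]=c['origin']; return c,T
                 ~^^^^^^^
ValueError: could not broadcast input array from shape (4,) into shape (3,3)
```

```bash
sed -i "s/np.array(c\['rotation'\])/R.from_quat(c['rotation']).as_matrix()/" h.py
python3 - <<'E'
from h import *
for n in ['scene','side']:
    im,d=vision.get_image(n); cv2.imwrite(f'pics/{n}0.png',im); np.savez(f'{n}0.npz',im=im,d=d)
    c,T=campose(n); print(n,{k:v for k,v in c.items()})
    for t in ['spare_board','bed','jaw','thumbwheel','tape_roll','heat_sink','side_cutters','screwdriver_blue']:
        for o in models.search_frame(n,t)[:4]:
            print(t,round(o['score'],2),np.round(T[:3,:3]@np.array(o['at'])+T[:3,3],0))
print(vision.calibration('wrist'))
E
```

```text
scene {'fx': 445.84231139450395, 'fy': 445.84231139450395, 'cx': 315.27924416859435, 'cy': 239.75564176062284, 'origin': array([-131.06659245, -430.59881024,  876.55699145]), 'rotation': array([ 0.35287689, -0.20120194, -0.43791576,  0.80201338])}
spare_board 0.55 [470. 173.   6.]
spare_board 0.54 [435.  -5.   3.]
bed 0.97 [626.  29.  92.]
jaw 0.88 [658.  29. 131.]
thumbwheel 0.5 [556.  29.  82.]
thumbwheel 0.37 [621.  27.  91.]
tape_roll 0.86 [ 471. -148.   18.]
tape_roll 0.63 [557.  30.  81.]
tape_roll 0.41 [625.  27.  94.]
heat_sink 0.49 [597. 314.  17.]
side_cutters 0.46 [437. 295.   9.]
screwdriver_blue 0.69 [772. 240.  20.]
side {'fx': 578.2971156370832, 'fy': 578.2971156370832, 'cx': 315.7877087756883, 'cy': 241.76028159759176, 'origin': array([ 379.6558003 , 1057.78754582,  901.7311097 ]), 'rotation': array([-0.04912315,  0.44952698,  0.88652188, -0.09793549])}
spare_board 0.97 [475. 179.   5.]
spare_board 0.74 [ 451. -285.    3.]
spare_board 0.64 [435.  -3.   4.]
bed 0.88 [629.  63.  87.]
jaw 0.91 [665.  56. 127.]
thumbwheel 0.67 [559.  50.  81.]
tape_roll 0.72 [ 471. -133.   15.]
heat_sink 0.98 [595. 327.  23.]
side_cutters 0.94 [443. 298.   7.]
screwdriver_blue 0.72 [772. 253.  20.]
{'fx': 432.92936012941084, 'fy': 432.92936012941084, 'cx': 323.04503218905967, 'cy': 243.29212938705223, 'mount': array([[-9.69667236e-04,  9.63643760e-01,  2.67188629e-01,
         7.32192756e+01],
       [ 9.99999497e-01,  8.66069930e-04,  5.05574899e-04,
        -2.18873535e-02],
       [ 2.55790060e-04,  2.67188985e-01, -9.63644115e-01,
        -1.66507916e+02],
       [ 0.00000000e+00,  0.00000000e+00,  0.00000000e+00,
         1.00000000e+00]])}
```

View pics/scene0.png

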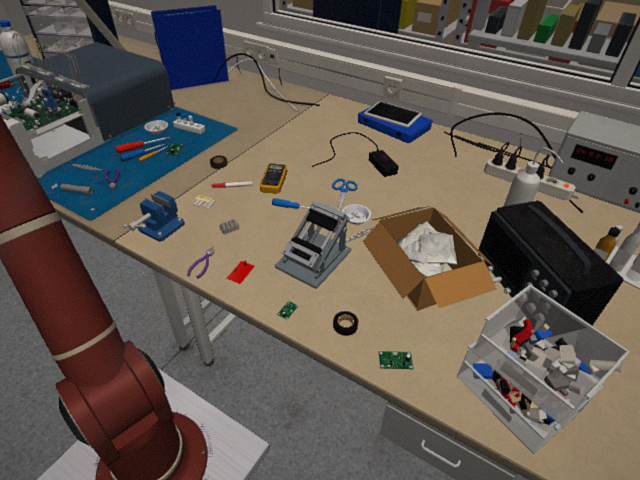

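View pics/side0.png

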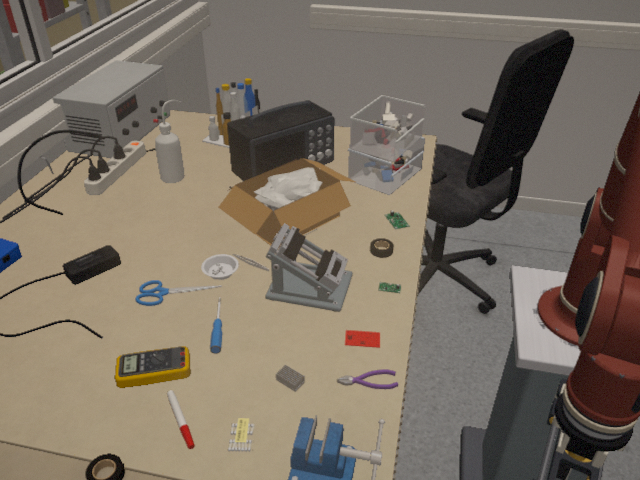

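```bash
cat >> h.py <<'E'
def world(n,t,k=None):
    """points of each region in world"""
    st=r.read_state() if n=='wrist' else None
    im,d=vision.get_image(n); c,T=campose(n,st); P=cloud(c,T,d)
    out=[(o['score'],P[o['region']&(d>0)]) for o in models.regions_of(n,t)]
    return im,d,P,out
def rows(tgt,quat=None,st=None):
    """shift (cm, tool axes) and rotvec from present measured pose"""
    st=st or r.read_state(); Rt=R.from_quat(st['tcp_rot'])
    s=Rt.inv().apply(np.array(tgt)-st['eef_pos'])/10
    w=(Rt.inv()*R.from_quat(quat)).as_rotvec() if quat is not None else np.zeros(3)
    return np.round(s,2),np.round(w,3)
E
python3 - <<'E'
from h import *
for n in ['scene','side']:
    for t in ['spare_board','bed','jaw','tape_roll']:
        im,d,P,out=world(n,t)
        for s,p in out[:4]:
            if len(p)<20: continue
            m=np.median(p,0); q=p[np.abs(p[:,2]-m[2])<15]
            (cx,cy),(w,h),a=cv2.minAreaRect(q[:,:2].astype(np.float32))
            print(n,t,round(s,2),len(p),'med',m.round(),'rect',round(cx),round(cy),round(w),round(h),round(a),'z',np.percentile(p[:,2],[2,98]).round())
            if t=='bed':
                c=p-p.mean(0)
                # board fit: sample
                lo=p.min(0);hi=p.max(0);print(lo.round(),hi.round())
R0=R.from_quat(r.read_state()['tcp_rot']).as_matrix();print(R0.round(3))
for w in [(300,500,300),(450,250,300),(490,0,300),(450,-200,300)]: print(w,rows(w)[0])
E
```

```text
scene spare_board 0.85 314 med [471. 178.   4.] rect 472 181 75 50 7 z [ 0. 15.]
scene spare_board 0.75 207 med [436.  -4.   3.] rect 438 -3 32 56 88 z [-1. 10.]
scene spare_board 0.63 578 med [ 450. -290.    4.] rect 451 -290 47 78 30 z [-0. 16.]
scene bed 0.84 2175 med [626.  32.  90.] rect 611 39 125 117 0 z [  2. 144.]
[540. -23.  -3.] [818. 146. 149.]
scene jaw 0.83 578 med [659.  33. 126.] rect 665 45 103 52 86 z [ 63. 145.]
scene tape_roll 0.59 466 med [ 470. -148.   17.] rect 474 -146 61 60 29 z [-0. 21.]
side spare_board 0.79 237 med [ 449. -289.    4.] rect 448 -290 50 77 32 z [-1. 13.]
side spare_board 0.68 539 med [473. 182.   4.] rect 474 178 74 53 8 z [-0. 16.]
side bed 0.93 2662 med [627.  63.  90.] rect 619 1 137 198 9 z [ 24. 144.]
[ 542. -152.   -6.] [742. 103. 147.]
side jaw 0.84 603 med [660.  57. 127.] rect 666 39 102 48 88 z [104. 144.]
side tape_roll 0.7 408 med [ 475. -136.   15.] rect 477 -152 59 89 10 z [-2. 21.]
[[-0.961  0.277 -0.   ]
 [ 0.277  0.961 -0.   ]
 [ 0.    -0.    -1.   ]]
(300, 500, 300) [-14.97  -8.64  -8.14]
(450, 250, 300) [-36.31 -28.51  -8.14]
(490, 0, 300) [-47.08 -51.42  -8.13]
(450, -200, 300) [-48.78 -71.74  -8.13]
```

>>> drive_tool --rows "-19.6 -10.4 -8.2 0 0 0 -1;-19.6 -10.4 -8.2 0 0 0 -1;-19.6 -10.4 -8.2 0 0 0 -1;-19.6 -10.4 -8.2 0 0 0 -1;-19.6 -10.4 -8.2 0 0 0 -1;-30 -20.9 -8.2 0 0 0 -1;-30 -20.9 -8.2 0 0 0 -1;-30 -20.9 -8.2 0 0 0 -1"

```text
time_s: 2.55
eef_pos: [411.5, 338.6, 301.0]
tcp_rot: [0.14, 0.99, 0.0, 0.0]
contact_force: [0.6, -0.4, -0.2]
finger_gap: 92.8
grip_force: 0.0
```

>>> drive_tool --rows "-6.3 -7.5 0 0 0 0 -1;-6.3 -7.5 0 0 0 0 -1;-17.1 -30.5 0 0 0 0 -1;-17.1 -30.5 0 0 0 0 -1;-17.1 -30.5 0 0 0 0 -1;-17.1 -30.5 0 0 0 0 -1;-17.1 -30.5 0 0 0 0 -1;-17.1 -30.5 0 0 0 0 -1"

```text
time_s: 3.35
eef_pos: [490.5, -8.5, 301.2]
tcp_rot: [0.147, 0.989, -0.002, 0.001]
contact_force: [0.1, 0.4, -0.4]
finger_gap: 93.2
grip_force: 0.0
```

>>> drive_tool --rows "-4.2 -29 7 0 0 0.77 -1;-4.2 -29 7 0 0 0.77 -1;-4.2 -29 7 0 0 0.77 -1;-4.2 -29 7 0 0 0.77 -1;-4.2 -29 7 0 0 0.77 -1;-4.2 -29 7 0 0 0.77 -1;-4.2 -29 7 0 0 0.77 -1;-4.2 -29 7 0 0 0.77 -1"

```text
time_s: 4.15
eef_pos: [450.0, -290.5, 230.2]
tcp_rot: [0.502, 0.865, 0.0, -0.001]
contact_force: [0.6, 1.7, 0.2]
finger_gap: 92.6
grip_force: 0.0
```

Run:
```python
from h import *
im,d,P,out=world('wrist','spare_board'); cv2.imwrite('pics/w1.png',im)
hsv=cv2.cvtColor(im,cv2.COLOR_BGR2HSV)
g=(cv2.inRange(hsv,(40,60,20),(95,255,255))>0)&(d>0)&(np.abs(P[...,2])<30)
for s,p in out[:2]+[(9,P[g])]:
    print(s,len(p),np.percentile(p[:,2],[2,50,98]).round(1),cv2.minAreaRect(p[(p[:,2]>2)&(p[:,2]<7)][:,:2].astype(np.float32)))
print('bench z',np.median(P[400:,:,2]), np.median(P[:60,:,2]))
```

```text
9 2438 [2.9 4.5 6.1] ((452.1408386230469, -289.110107421875), (42.7913932800293, 73.37188720703125), 30.9366397857666)
bench z 322.85343753501854 -1.5102894966464362
```

View pics/w1.png

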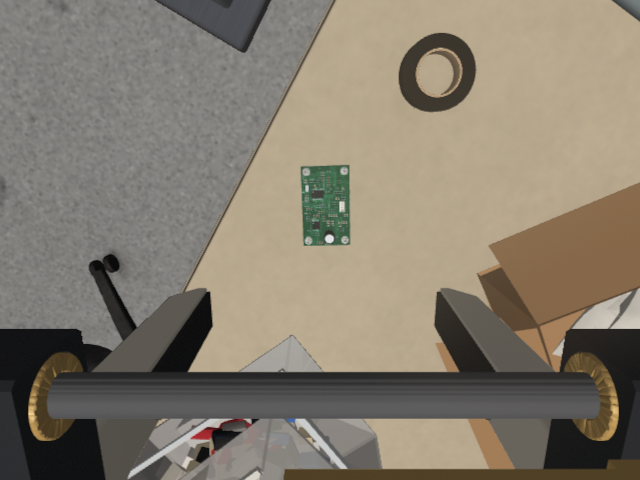

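Run:
```python
from h import *
a=np.radians(30.9); yx=np.array([np.cos(a),np.sin(a)]); xx=np.array([-np.sin(a),np.cos(a)]); c0=np.array([452.1,-289.1])
for n in ['wrist','scene','side']:
    im,d=vision.get_image(n); c,T=campose(n); P=cloud(c,T,d)[d>0]
    x=(P[:,:2]-c0)@xx; y=(P[:,:2]-c0)@yx
    for z0,z1,hx,hy in [(25,80,25,75),(80,180,60,115)]:
        m=(P[:,2]>z0)&(P[:,2]<z1)&(abs(x)<hx)&(abs(y)<hy)
        print(n,z0,m.sum(), (np.c_[x,y,P[:,2]][m].min(0).round(),np.c_[x,y,P[:,2]][m].max(0).round()) if m.any() else '')
q=R.from_matrix(np.c_[np.r_[xx,0],np.r_[yx,0],[0,0,-1]]).as_quat()
for z in (60,2): print(rows((452.1,-289.1,z),q))
```

```text
wrist 25 0 
wrist 80 0 
scene 25 0 
scene 80 0 
side 25 0 
side 80 0 
(array([-0.12, -0.  , 17.1 ]), array([ 0.001, -0.   , -0.016]))
(array([-1.20e-01, -1.00e-02,  2.29e+01]), array([ 0.001, -0.   , -0.016]))
```

>>> drive_tool --rows "-0.1 0 5 0 0 -0.016 -1;-0.1 0 10 0 0 -0.016 -1;-0.1 0 15 0 0 -0.016 -1;-0.1 0 18.5 0 0 -0.016 -1;-0.1 0 21 0 0 -0.016 -1;-0.1 0 22.2 0 0 -0.016 -1;-0.1 0 22.8 0 0 -0.016 -1;-0.1 0 22.85 0 0 -0.016 -1" --force 12

```text
time_s: 5.2
eef_pos: [451.4, -290.8, 2.5]
tcp_rot: [0.494, 0.869, 0.0, 0.0]
contact_force: [-0.9, -0.3, 0.3]
finger_gap: 93.1
grip_force: 0.0
```

>>> drive_tool --rows "0 0 0 0 0 0 1;0 0 0 0 0 0 1;0 0 0 0 0 0 1;0 0 0 0 0 0 1;0 0 0 0 0 0 1;0 0 0 0 0 0 1;0 0 0 0 0 0 1;0 0 0 0 0 0 1"

```text
time_s: 6.0
eef_pos: [450.8, -291.0, 2.2]
tcp_rot: [0.495, 0.869, 0.0, 0.0]
contact_force: [0.0, -0.3, 1.8]
finger_gap: 44.0
grip_force: 12.0
```

>>> drive_tool --rows "0 0 -2 0 0 0 1;0 0 -6 0 0 0 1;0 0 -11 0 0 0 1;0 0 -16 0 0 0 1;2 4 -18.5 0 0 0 1;4 8 -20.5 0 0 0 1;6 12 -22.5 0 0 0 1;8 16 -24.5 0 0 0 1"

```text
time_s: 6.8
eef_pos: [547.8, -138.7, 248.1]
tcp_rot: [0.495, 0.869, 0.0, -0.0]
contact_force: [-0.2, -1.3, -0.1]
finger_gap: 44.4
grip_force: 12.0
```

>>> drive_tool --rows "2 4 -3 0 0 -0.13 1;4 8 -5 0 0 -0.26 1;6 12 -7 0 0 -0.39 1;7.5 15 -8.3 0 0 -0.52 1;9.2 18.7 -8.3 0 0 -0.65 1;9.2 18.7 -8.3 0 0 -0.79 1;9.2 18.7 -8.3 0 0 -0.92 1;9.2 18.7 -8.3 0 0 -1.04 1"

```text
time_s: 7.6
eef_pos: [661.0, 34.3, 329.3]
tcp_rot: [-0.005, 1.0, -0.0, -0.001]
contact_force: [0.1, -0.3, 0.1]
finger_gap: 44.2
grip_force: 12.0
```

Run:
```python
from h import *
st=r.read_state(); print(st['time_s'],st['eef_pos'],st['finger_gap'],st['qpos'].round(2))
im,d=vision.get_image('wrist'); st=r.read_state(); c,T=campose('wrist',st); P=cloud(c,T,d)
cv2.imwrite('pics/w2.png',im); np.savez('w2.npz',im=im,d=d,P=P)
for n,t in [('wrist','bed'),('wrist','jaw'),('wrist','thumbwheel'),('wrist','spare_board')]:
    for o in models.regions_of(n,t)[:2]:
        p=P[o['region']&(d>0)]
        print(t,round(o['score'],2),len(p),np.percentile(p,[2,50,98],0).round(),cv2.minAreaRect(p[:,:2].astype(np.float32)))
```

```text
7.6 [660.97730673  34.34397781 329.28088187] 44.23254528266228 [-0.16  0.57  0.15  1.2  -0.08  1.38  1.56]
bed 0.86 14147 [[545. -16.  54.]
 [598.  40.  88.]
 [693.  94. 141.]] ((634.3953857421875, 42.49360275268555), (153.97279357910156, 195.5396728515625), 88.31808471679688)
jaw 0.97 2664 [[644.  -1. 119.]
 [655.  37. 126.]
 [663.  79. 142.]] ((645.19384765625, 45.12434387207031), (94.78971099853516, 46.41037368774414), 83.9657211303711)
thumbwheel 0.92 961 [[551.  15.  67.]
 [560.  41.  82.]
 [567.  67.  88.]] ((558.6914672851562, 41.69291687011719), (56.863609313964844, 16.543581008911133), 88.13624572753906)
spare_board 0.92 2218 [[465. 158.   2.]
 [488. 180.   5.]
 [511. 202.  18.]] ((486.7169189453125, 181.43106079101562), (51.2882080078125, 46.71901321411133), 7.300427436828613)
spare_board 0.84 16292 [[624.  13. 330.]
 [654.  34. 332.]
 [688.  54. 335.]] ((705.7716064453125, 15.582656860351562), (159.81407165527344, 143.8585205078125), 16.623994827270508)
```

View pics/w2.png

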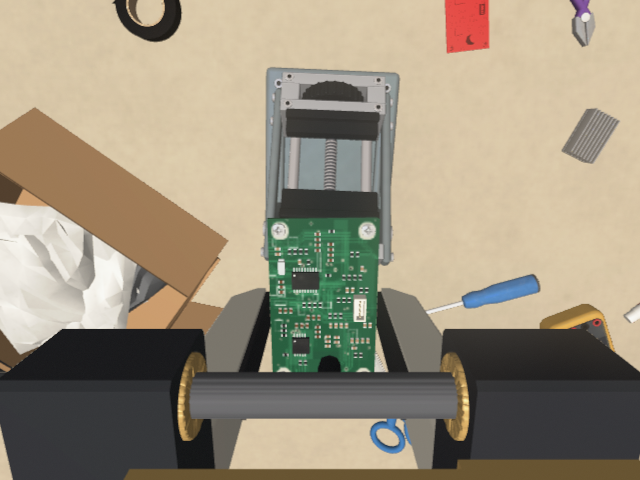

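```bash
cat >> h.py <<'E'
def bedR(yaw):
    return np.c_[[np.cos(yaw)*.8660254,np.sin(yaw)*.8660254,.5],[-np.sin(yaw),np.cos(yaw),0],[-np.cos(yaw)*.5,-np.sin(yaw)*.5,.8660254]]
def rect(im,P,O,yaw,x0=-50,x1=110,h=70,s=4,zr=(-12,26)):
    B=(P.reshape(-1,3)-O)@bedR(yaw); I=im.reshape(-1,3)
    m=(B[:,0]>x0)&(B[:,0]<x1)&(abs(B[:,1])<h)&(B[:,2]>zr[0])&(B[:,2]<zr[1])
    B,I=B[m],I[m]; o=np.argsort(B[:,2]); B,I=B[o],I[o]
    C=np.zeros(((x1-x0)*s,2*h*s,3),np.uint8); Z=np.full(C.shape[:2],np.nan)
    for b,i in zip(B,I):
        u=int((h-b[1])*s); v=int((x1-b[0])*s); C[v:v+s,u:u+s]=i; Z[v:v+s,u:u+s]=b[2]
    return B,I,C,Z
E
python3 - <<'E'
from h import *
f=np.load('w2.npz'); im,d,P=f['im'],f['d'],f['P'].copy(); P[d==0]=-999
B,I,C,Z=rect(im,P,np.array([590,41,85.]),np.radians(-2))
v=np.nan_to_num((Z+12)*6.5,nan=0).clip(0,255).astype(np.uint8)
big=np.hstack([C,cv2.applyColorMap(v,2)]); big=cv2.resize(big,(800,int(800*big.shape[0]/big.shape[1]))); cv2.imwrite('pics/rect.png',big)
for y in (-30,0,30):
    m=abs(B[:,1]-y)<4
    print(y,[(x,round(float(np.median(B[m&(abs(B[:,0]-x)<1)][:,2])),1)) for x in range(-48,96,3) if (m&(abs(B[:,0]-x)<1)).any()])
E
```

```text
-30 [(-48, 8.9), (-45, 8.9), (-42, 8.8), (-39, 7.4), (-36, 5.1), (-33, 2.5), (-30, 3.4), (-27, 8.7), (-24, 8.6), (-21, 8.3), (-18, 9.1), (-15, 8.9), (-12, 9.1), (-9, 12.3), (-6, 12.5), (-3, 5.5), (0, 3.3), (3, 3.0), (6, 2.5), (9, -1.5), (63, 1.9), (66, 2.7), (69, 3.2), (72, 2.9), (75, 2.6), (78, 3.0), (81, 2.7), (84, 11.6), (87, 12.2), (90, 12.0), (93, 11.6)]
0 [(-48, 8.8), (-45, 9.1), (-42, 9.7), (-36, 16.3), (-33, 17.1), (-30, 16.6), (-27, 17.0), (-24, 15.6), (-21, 9.1), (-18, 9.0), (-15, 8.7), (-12, 9.1), (-9, 12.3), (-6, 12.4), (-3, 5.6), (0, 3.1), (3, 3.1), (6, 2.9), (9, -3.6), (12, -7.6), (15, -7.7), (18, -7.5), (21, -7.5), (24, -7.5), (27, -7.3), (30, -6.9), (33, -7.5), (36, -7.4), (39, -7.3), (42, -7.1), (45, -7.6), (48, -7.8), (51, -7.1), (54, -7.9), (57, -7.0), (60, -7.0), (63, 2.1), (66, 2.9), (69, 2.8), (72, 2.9), (75, 3.1), (78, 2.8), (81, 2.9), (84, 11.8), (87, 12.6), (90, 12.3)]
30 [(-48, 9.0), (-45, 9.3), (-42, 9.0), (-39, 5.4), (-36, 5.8), (-33, 7.3), (-30, 8.8), (-27, 8.1), (-24, 9.1), (-21, 8.8), (-18, 9.3), (-15, 9.3), (-12, 9.2), (-9, 12.2), (-6, 12.7), (-3, 6.2), (0, 3.5), (3, 3.1), (6, 3.4), (9, -1.7), (39, -12.0), (63, 2.5), (66, 2.7), (69, 3.3), (72, 3.2), (75, 3.4), (78, 3.2), (81, 2.7), (84, 11.7), (87, 12.5), (90, 12.7)]
```

View pics/rect.png

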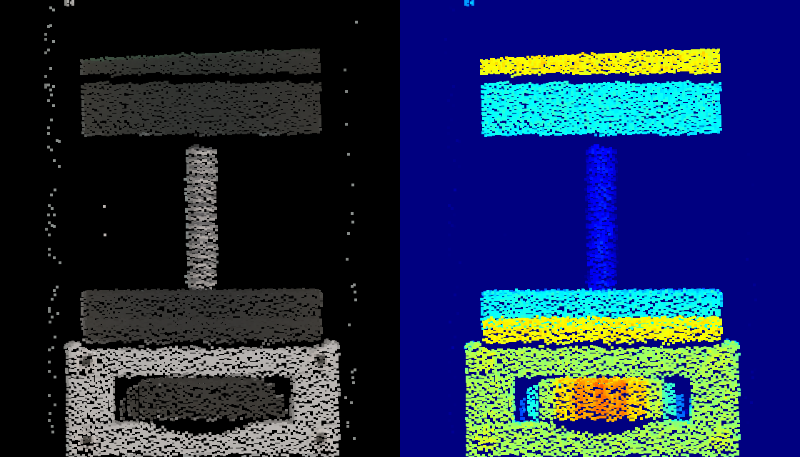

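Run:
```python
from h import *
f=np.load('w2.npz'); im,d,P=f['im'],f['d'],f['P'].copy(); P[d==0]=-999
O=np.array([590,41,85.]);yaw=np.radians(-2)
B,I,C,Z=rect(im,P,O,yaw)
led=B[abs(B[:,2]-3)<1.5]
def edge(sel,ax,f): # extreme of sel along ax binned over other axis
    o=1-ax; b=np.round(sel[:,o]/2)*2; xs=[];ys=[]
    for k in np.unique(b):
        q=sel[b==k,ax]
        if len(q)>3: xs.append(k); ys.append(f(q))
    c=np.polyfit(xs,ys,1); return c.round(4), np.round(np.median(ys),2)
lo=led[(led[:,0]>-2)&(led[:,0]<20)&(abs(led[:,1])<41)]; up=led[(led[:,0]>55)&(led[:,0]<81)&(abs(led[:,1])<41)]
print('lo ledge front',edge(lo,0,np.max)); print('up ledge front',edge(up,0,np.min))
upa=led[(led[:,0]>63)&(led[:,0]<80)]
print('up sides',edge(upa,1,np.min),edge(upa,1,np.max))
lip=B[(abs(B[:,2]-12.3)<1.2)&(B[:,0]>-12)&(B[:,0]<0)]; print('lip front',edge(lip,0,np.max), edge(lip,1,np.min),edge(lip,1,np.max))
lu=B[(abs(B[:,2]-12.3)<1.2)&(B[:,0]>78)]; print('up lip',edge(lu[abs(lu[:,1])<40],0,np.min))
pl=np.r_[lo,up]; A=np.c_[pl[:,:2],np.ones(len(pl))]; print('plane',np.linalg.lstsq(A,pl[:,2],rcond=None)[0].round(4))
# held board in tool coordinates
st=r.read_state(); Rt=R.from_quat(st['tcp_rot']).as_matrix(); t=(P.reshape(-1,3)-st['eef_pos'])@Rt
hsv=cv2.cvtColor(im,cv2.COLOR_BGR2HSV); g=(cv2.inRange(hsv,(40,60,20),(95,255,255))>0).ravel()&(abs(t[:,2])<15)&(abs(t[:,0])<60)&(abs(t[:,1])<40)
g=t[g]; print('board tool',np.percentile(g,[0.3,50,99.7],0).round(1),edge(g[g[:,0]>0],0,np.max)); s=g[(g[:,0]>0)&(g[:,0]<30)]; print('sides',edge(s,1,np.min),edge(s,1,np.max))
```

```text
lo ledge front (array([-2.1000e-03,  8.2747e+00]), np.float64(8.32))
up ledge front (array([-5.90000e-03,  6.35714e+01]), np.float64(63.59))
up sides (array([ 5.50000e-03, -4.17753e+01]), np.float64(-41.35)) (array([1.12000e-02, 4.05556e+01]), np.float64(41.34))
lip front (array([-0.0034, -1.1358]), np.float64(-1.13)) (array([ -0.8103, -43.4909]), np.float64(-41.67)) (array([-0.1089, 39.8469]), np.float64(40.96))
up lip (array([-4.80000e-03,  8.49542e+01]), np.float64(84.97))
plane [-3.0000e-04  3.0000e-03  2.9379e+00]
board tool [[-28.9 -22.4  -3.4]
 [  6.9   0.2  -1.7]
 [ 38.   21.2  -0. ]] (array([-6.50000e-03,  3.79007e+01]), np.float64(38.06))
sides (array([ 2.70000e-03, -2.24231e+01]), np.float64(-22.42)) (array([-1.65000e-02,  2.13148e+01]), np.float64(21.02))
```

```bash
cat >> h.py <<'E'
YAW=np.radians(-1.7); O=np.array([585.6,41.,85.]); BR=bedR(YAW)
QB=R.from_matrix(np.c_[-BR[:,0],BR[:,1],-BR[:,2]]).as_quat()   # tool square to bed, tool x down-slope
def tobed(p): return (np.array(p)-O)@BR
def bedrows(b,st=None): return rows(O+BR@np.array(b,float),QB,st)
E
python3 - <<'E'
from h import *
print(bedrows((46.2,0,62)))
E
```

```text
(array([ 6.63,  0.7 , 16.81]), array([ 0.008, -0.524,  0.032]))
```

>>> drive_tool --rows "1.1 0.1 2.8 0 -0.09 0 1;2.2 0.2 5.6 0 -0.18 0.01 1;3.3 0.35 8.4 0 -0.27 0.02 1;4.4 0.5 11.2 0 -0.36 0.02 1;5.5 0.6 14 0 -0.45 0.03 1;6.6 0.7 16.8 0.008 -0.524 0.032 1;6.6 0.7 16.8 0.008 -0.524 0.032 1;6.6 0.7 16.8 0.008 -0.524 0.032 1"

```text
time_s: 8.65
eef_pos: [595.5, 40.9, 162.3]
tcp_rot: [0.013, 0.966, -0.003, 0.258]
contact_force: [0.7, -0.2, 0.1]
finger_gap: 44.3
grip_force: 12.0
```

Run:
```python
from h import *
st=r.read_state();print(st['time_s'],tobed(st['eef_pos']).round(1),st['contact_force'].round(1),st['qpos'].round(2)); print(bedrows((46.2,0,10)),bedrows((46.2,0,2.5)))
im,d=vision.get_image('wrist'); cv2.imwrite('pics/w3.png',im); c,T=campose('wrist',st); P=cloud(c,T,d); P[d==0]=-999
np.savez('w3.npz',im=im,d=d,P=P); B=(P.reshape(-1,3)-O)@BR
# check ledge / bar heights again
for x in range(-48,14,3):
    m=(abs(B[:,0]-x)<1)&(abs(B[:,1])<41)&(B[:,2]<30)
    if m.sum()>5: print(x,m.sum(),np.percentile(B[m][:,2],[10,50,90]).round(1))
```

```text
8.65 [47.2  0.2 62. ] [ 0.7 -0.2  0.1] [-0.29  0.45  0.2   2.13 -0.05  0.05  1.45]
(array([ 0.1 , -0.03,  5.2 ]), array([ 0.001, -0.001,  0.002])) (array([ 0.1 , -0.03,  5.95]), array([ 0.001, -0.001,  0.002]))
-45 688 [5.6 6.5 7.3]
-42 784 [5.8 6.7 7.6]
-39 683 [5.8 6.7 7.8]
-36 830 [5.7 6.6 7.5]
-33 516 [-5.1  7.  13.6]
-30 678 [-2.1  7.4 14.3]
-27 757 [-0.4  7.6 14.3]
-24 661 [-2.7  7.3 14.3]
-21 720 [-2.5  7.8 14.4]
-18 748 [-16.    5.7   7.1]
-15 689 [5.8 6.7 7.7]
-12 660 [5.8 6.7 7.7]
-9 654 [5.8 6.7 7.7]
-6 733 [ 5.9  8.9 10.5]
-3 673 [ 9.3 10.2 11. ]
0 650 [ 9.3 10.1 11. ]
3 227 [-0.1  1.   9.5]
6 617 [-0.2  0.6  1.5]
9 549 [-0.2  0.7  1.5]
12 148 [-0.8  0.1  0.9]
```

View pics/w3.png

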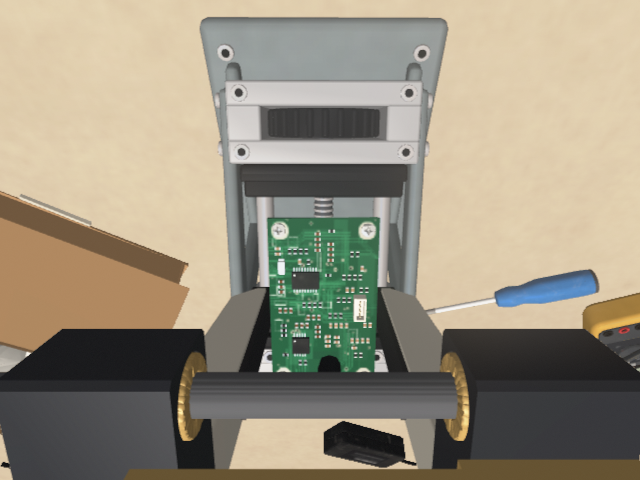

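>>> drive_tool --rows "0 0 0.8 0 0.03 0 1;0 0 1.7 0 0.06 0 1;0.05 0 2.5 0 0.087 0 1;0.1 0 3.4 0 0.087 0 1;0.1 0 4.2 0 0.087 0 1;0.1 0 4.8 0 0.087 0 1;0.1 0 5.2 0 0.087 0 1;0.1 0 5.2 0 0.087 0 1" --force 7

```text
time_s: 9.5
eef_pos: [620.2, 40.1, 116.1]
tcp_rot: [0.013, 0.976, -0.003, 0.216]
contact_force: [-0.6, -0.3, -0.5]
finger_gap: 45.0
grip_force: 7.0
```

```bash
cat > s.py <<'E'
from h import *
st=r.read_state(); Rt=R.from_quat(st['tcp_rot']).as_matrix()
print(st['time_s'],'bed',tobed(st['eef_pos']).round(1),'F bed',(BR.T@st['contact_force']).round(1),'gap',round(st['finger_gap'],1),st['grip_force'],'q',st['qpos'].round(2),'tool in bed',(BR.T@Rt).round(3).tolist())
E
python3 s.py
python3 - <<'E'
from h import *
im,d=vision.get_image('wrist'); cv2.imwrite('pics/w4.png',im[:420,150:500])
im,d=vision.get_image('side'); cv2.imwrite('pics/s4.png',cv2.resize(im[210:320,240:380],None,fx=5,fy=5))
E
```

```text
9.5 bed [45.5  0.1  9.6] F bed [-0.8 -0.3 -0.1] gap 45.0 6.999892070889473 q [-0.23  0.56  0.13  2.03 -0.05  0.12  1.47] tool in bed [[-0.996, -0.002, -0.087], [-0.002, 1.0, 0.001], [0.087, 0.001, -0.996]]
```

View pics/w4.png

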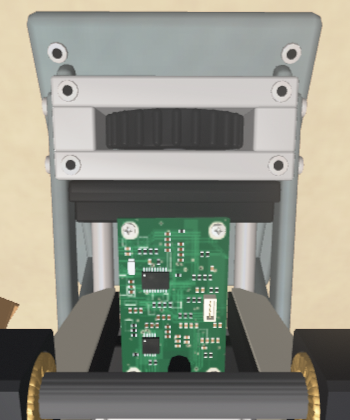

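>>> drive_tool --rows "-0.02 0 0.1 0 0 0 1;-0.04 0 0.2 0 0 0 1;-0.06 0 0.3 0 0 0 1;-0.08 0 0.4 0 0 0 1;-0.1 0 0.5 0 0 0 1;-0.12 0 0.6 0 0 0 1;-0.12 0 0.65 0 0 0 1;-0.12 0 0.65 0 0 0 1" --force 5

```text
time_s: 10.4
eef_pos: [624.0, 40.0, 111.1]
tcp_rot: [0.013, 0.976, -0.003, 0.217]
contact_force: [-1.8, -0.5, 0.4]
finger_gap: 44.5
grip_force: 5.0
```

```bash
python3 s.py
```

```text
10.4 bed [46.3  0.1  3.4] F bed [-1.3 -0.6  1.3] gap 44.5 5.0002071261405945 q [-0.22  0.58  0.13  2.03 -0.05  0.11  1.47] tool in bed [[-0.996, -0.002, -0.087], [-0.002, 1.0, 0.001], [0.087, 0.002, -0.996]]
```

>>> drive_tool --rows "0 0 0.05 0 0 0 1;-0.01 0 0.1 0 0 0 1;-0.01 0 0.15 0 0 0 1;-0.01 0 0.2 0 0 0 1;-0.01 0 0.2 0 0 0 1;-0.01 0 0.2 0 0 0 1;-0.01 0 0.2 0 0 0 1;-0.01 0 0.2 0 0 0 1" --force 3

```text
time_s: 11.2
eef_pos: [625.3, 39.9, 109.6]
tcp_rot: [0.013, 0.976, -0.003, 0.217]
contact_force: [-2.8, -0.5, 4.3]
finger_gap: 44.9
grip_force: 3.0
```

```bash
python3 s.py
```

```text
11.2 bed [46.7  0.1  1.5] F bed [-0.3 -0.6  5.1] gap 44.9 3.000044524669647 q [-0.22  0.58  0.13  2.03 -0.05  0.11  1.47] tool in bed [[-0.996, -0.002, -0.086], [-0.002, 1.0, 0.001], [0.086, 0.002, -0.996]]
```

>>> drive_tool --rows "0 0 0 0 0 0 0;0 0 0 0 0 0 -0.05;0 0 0 0 0 0 -0.1;0 0 0 0 0 0 -0.15;0 0 0 0 0 0 -0.2;0 0 0 0 0 0 -0.2;0 0 0 0 0 0 -0.2;0 0 0 0 0 0 -0.2"

```text
time_s: 12.0
eef_pos: [625.1, 40.0, 109.5]
tcp_rot: [0.013, 0.976, -0.003, 0.217]
contact_force: [-0.0, -0.2, 0.5]
finger_gap: 56.0
grip_force: 0.0
```

```bash
python3 s.py
python3 - <<'E'
from h import *
st=r.read_state(); im,d=vision.get_image('wrist'); cv2.imwrite('pics/w5.png',im[:420,100:550])
c,T=campose('wrist',st); P=cloud(c,T,d); B=(P-O)@BR
hsv=cv2.cvtColor(im,cv2.COLOR_BGR2HSV); g=(cv2.inRange(hsv,(40,60,20),(95,255,255))>0)&(d>0)&(abs(B[...,2])<30)&(abs(B[...,1])<50)
b=B[g]; print(len(b),np.percentile(b,[.5,50,99.5],0).round(1)); A=np.c_[b[:,:2],np.ones(len(b))]; print(np.linalg.lstsq(A,b[:,2],rcond=None)[0].round(3))
E
```

```text
12.0 bed [46.5  0.1  1.5] F bed [ 0.2 -0.2  0.4] gap 56.0 0.0 q [-0.22  0.58  0.13  2.03 -0.05  0.11  1.47] tool in bed [[-0.996, -0.002, -0.086], [-0.002, 1.0, 0.001], [0.086, 0.002, -0.996]]
13225 [[  2.9 -22.1   2.5]
 [ 35.3   0.4   4.7]
 [ 73.7  21.4   9.6]]
[-4.000e-03  5.000e-03  4.791e+00]
```

View pics/w5.png

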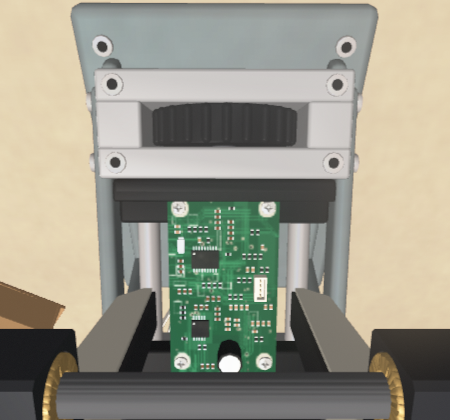

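>>> drive_tool --rows "0 0 -1 0 0 0 -0.2;0 0 -2.5 0 0 0 -0.2;0 0 -4 0 0 0 -0.2;0 0 -5.5 0 0 0 -0.2;0.5 0 -6 0 0.05 0 0.5;1.5 0 -6 0 0.1 0 1;2.5 0 -6 0 0.15 0 1;4 0 -6 0 0.175 0 1" --force 20

```text
time_s: 12.85
eef_pos: [564.6, 41.7, 148.8]
tcp_rot: [0.014, 0.991, -0.001, 0.132]
contact_force: [0.6, -0.0, -0.1]
finger_gap: 28.3
grip_force: 0.0
```

```bash
cat >> h.py <<'E'
def tiltq(t): # tool at tilt t (deg) from vertical, in the bed's yaw
    a=np.radians(30-t); M=np.c_[-BR[:,0],BR[:,1],-BR[:,2]]
    return (R.from_matrix(M)*R.from_rotvec([0,a,0])).as_quat()
def wr(b,t): return rows(O+BR@np.array(b,float),tiltq(t))
E
python3 s.py
python3 - <<'E'
from h import *
for b in [(-31,14,40),(-31,14,20)]: print(wr(b,15))
im,d=vision.get_image('wrist'); cv2.imwrite('pics/w6.png',im)
c,T=campose('wrist'); P=cloud(c,T,d); P[d==0]=-999; B=(P-O)@BR
b=B.reshape(-1,3); 
for lo,hi,n in [(0,75,'board')]:
    m=(abs(b[:,1])<20)&(b[:,0]>0)&(b[:,0]<100)&(b[:,2]>-15)&(b[:,2]<15)
    print([(x,round(float(np.median(b[m&(abs(b[:,0]-x)<.75)][:,2])),1)) for x in np.arange(0,95,1.5) if (m&(abs(b[:,0]-x)<.75)).sum()>5])
E
```

```text
12.85 bed [13.7  0.1 65.7] F bed [ 0.5 -0.  -0.4] gap 28.3 0.0 q [-0.23  0.47  0.13  2.   -0.06  0.41  1.48] tool in bed [[-0.967, -0.001, -0.255], [-0.002, 1.0, 0.002], [0.255, 0.002, -0.967]]
(array([3.67, 1.39, 3.63]), array([0.002, 0.004, 0.002]))
(array([3.16, 1.39, 5.57]), array([0.002, 0.004, 0.002]))
[(np.float64(0.0), 5.2), (np.float64(1.5), 4.9), (np.float64(3.0), 4.8), (np.float64(4.5), 4.8), (np.float64(6.0), 4.7), (np.float64(7.5), 4.7), (np.float64(9.0), 4.9), (np.float64(10.5), 4.8), (np.float64(12.0), 4.6), (np.float64(13.5), 4.7), (np.float64(15.0), 4.8), (np.float64(16.5), 4.7), (np.float64(18.0), 5.0), (np.float64(19.5), 5.2), (np.float64(21.0), 5.0), (np.float64(22.5), 4.9), (np.float64(24.0), 5.0), (np.float64(25.5), 4.7), (np.float64(27.0), 4.7), (np.float64(28.5), 4.6), (np.float64(30.0), 4.7), (np.float64(31.5), 4.6), (np.float64(33.0), 4.7), (np.float64(34.5), 4.7), (np.float64(36.0), 4.6), (np.float64(37.5), 4.7), (np.float64(39.0), 4.5), (np.float64(40.5), 4.5), (np.float64(42.0), 4.5), (np.float64(43.5), 4.6), (np.float64(45.0), 4.3), (np.float64(46.5), 4.6), (np.float64(48.0), 4.7), (np.float64(49.5), 4.5), (np.float64(51.0), 4.6), (np.float64(52.5), 4.6), (np.float64(54.0), 4.5), (np.float64(55.5), 4.3), (np.float64(82.5), 8.8), (np.float64(84.0), 8.1), (np.float64(85.5), 2.1), (np.float64(87.0), 9.6), (np.float64(88.5), 9.4), (np.float64(90.0), 9.4), (np.float64(91.5), 8.9), (np.float64(93.0), 7.5), (np.float64(94.5), 7.4)]
```

View pics/w6.png

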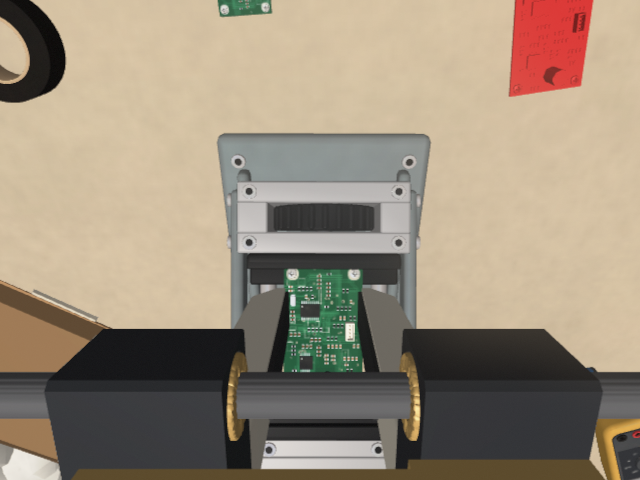

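>>> drive_tool --rows "1.2 0.5 1 0 0 0 1;2.4 1 2 0 0 0 1;3.7 1.4 3.6 0 0 0 1;3.7 1.4 3.6 0 0 0 1;3.5 1.4 4.3 0 0 0 1;3.3 1.4 5.2 0 0 0 1;3.2 1.4 5.6 0 0 0 1;3.2 1.4 5.6 0 0 0 1"

```text
time_s: 13.7
eef_pos: [548.1, 55.7, 84.2]
tcp_rot: [0.014, 0.991, -0.002, 0.131]
contact_force: [-0.2, -0.2, 0.3]
finger_gap: 0.5
grip_force: 0.0
```

```bash
python3 s.py
python3 - <<'E'
from h import *
for b in [(-31,14,14),(-31,-14,14),(-31,-14,30),(-31,14,30)]: print(b,wr(b,15))
im,d=vision.get_image('wrist'); cv2.imwrite('pics/w7.png',im[200:,150:490])
E
```

```text
13.7 bed [-33.2  13.6  18.3] F bed [-0.1 -0.2  0.3] gap 0.5 0.0 q [-0.25  0.57  0.12  2.09 -0.07  0.23  1.45] tool in bed [[-0.966, -0.001, -0.259], [-0.002, 1.0, 0.001], [0.259, 0.001, -0.966]]
(-31, 14, 14) (array([-0.33,  0.04,  0.35]), array([0.001, 0.   , 0.002]))
(-31, -14, 14) (array([-0.32, -2.76,  0.35]), array([0.001, 0.   , 0.002]))
(-31, -14, 30) (array([ 0.09, -2.76, -1.19]), array([0.001, 0.   , 0.002]))
(-31, 14, 30) (array([ 0.09,  0.04, -1.19]), array([0.001, 0.   , 0.002]))
```

View pics/w7.png

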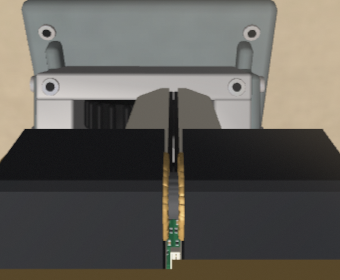

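>>> drive_tool --rows "-0.15 -0.46 0.1 0 0 0 1;-0.26 -0.46 0.35 0 0 0 1;-0.26 -0.46 0.42 0 0 0 1;-0.25 -0.66 0.37 0 0 0 1;-0.24 -0.86 0.32 0 0 0 1;-0.23 -1.26 0.28 0 0 0 1;-0.23 -1.66 0.3 0 0 0 1;-0.23 -1.66 0.3 0 0 0 1"

```text
time_s: 14.55
eef_pos: [549.7, 39.8, 83.3]
tcp_rot: [0.013, 0.991, -0.001, 0.131]
contact_force: [-4.3, 1.4, 9.2]
finger_gap: 0.7
grip_force: 5.2
```

```bash
python3 s.py
```

```text
14.55 bed [-31.9  -2.3  16.5] F bed [ 0.9  1.3 10.1] gap 0.7 5.180510887876153 q [-0.2   0.57  0.1   2.09 -0.07  0.22  1.48] tool in bed [[-0.966, -0.002, -0.258], [-0.002, 1.0, 0.002], [0.258, 0.003, -0.966]]
```

>>> drive_tool --rows "-0.02 -0.4 0.06 0 0 0 1;-0.05 -0.8 0.18 0 0 0 1;-0.1 -1.2 0.35 0 0 0 1;-0.1 -1.4 -0.2 0 0 0 1;0.1 -0.6 -0.9 0 0 0 1;0.1 0.4 -0.9 0 0 0 1;0.1 1.4 -0.9 0 0 0 1;0.1 1.4 -0.9 0 0 0 1"

```text
time_s: 15.35
eef_pos: [547.1, 56.9, 90.5]
tcp_rot: [0.011, 0.991, -0.001, 0.131]
contact_force: [0.3, -0.1, 0.0]
finger_gap: 0.5
grip_force: 0.0
```

```bash
cat > jaw.py <<'E'
from h import *
# jaw lip front edge along the bed, from side & scene depth: highest lip points
for n in ['side','scene','wrist']:
    st=r.read_state(); im,d=vision.get_image(n); c,T=campose(n,st); P=cloud(c,T,d); B=((P-O)@BR)[d>0]
    m=(abs(B[:,1])<38)&(B[:,0]>60)&(B[:,0]<110)&(abs(B[:,2]-9.5)<3)
    q=B[m]; low=B[(abs(B[:,1])<38)&(B[:,0]>-15)&(B[:,0]<15)&(abs(B[:,2]-9.5)<2.5)]
    print(n,len(q),np.percentile(q[:,0],[1,5,50,95]).round(1) if len(q)>10 else '', 'lower',np.percentile(low[:,0],[5,95,99]).round(1) if len(low)>10 else '')
E
python3 s.py; python3 jaw.py
```

```text
15.35 bed [-31.   14.8  24.2] F bed [ 0.3 -0.  -0.1] gap 0.5 0.0 q [-0.25  0.55  0.12  2.09 -0.07  0.24  1.45] tool in bed [[-0.966, -0.006, -0.259], [-0.007, 1.0, 0.004], [0.259, 0.005, -0.966]]
side 173 [ 61.5  65.6  92.5 101.4] lower [-12.5   7.2  11.9]
scene 138 [ 83.8  84.5  92.7 100.7] lower [-12.3   0.3   0.5]
wrist 0  lower [-14.   -0.6   0.4]
```

```bash
cat > jaw.py <<'E'
from h import *
from scipy.optimize import curve_fit
def jx(n,im,d):
    c,T=campose(n); P=cloud(c,T,d); B=((P-O)@BR)[d>0]
    q=B[(abs(B[:,1])<36)&(B[:,0]>70)&(B[:,0]<115)&(B[:,2]>-3)&(B[:,2]<12)]
    # upper jaw as step along x: ledge/board low, lip high ; back edge of lip to bar too
    h=q[q[:,2]>8]; return len(h),np.percentile(h[:,0],[3,10,50,97]).round(1)
if __name__=='__main__':
    for n in ['scene','side']:
        f=np.load(n+'0.npz'); print(n,'t0',jx(n,f['im'],f['d']))
        im,d=vision.get_image(n); print(n,'now',jx(n,im,d))
E
python3 jaw.py
```

```text
scene t0 (102, array([ 87.1,  87.7,  93.9, 103.1]))
scene now (98, array([ 84.1,  85.4,  91.2, 101.2]))
side t0 (99, array([ 87.3,  88.5,  93.6, 104.3]))
side now (119, array([ 84.5,  85.5,  92.3, 101.4]))
```

>>> drive_tool --rows "-0.15 -0.2 0.7 0 0 0 1;-0.29 -0.28 1.09 0 0 0 1;-0.25 -0.78 0.93 0 0 0 1;-0.23 -1.28 0.86 0 0 0 1;-0.23 -1.78 0.87 0 0 0 1;-0.26 -2.28 0.96 0 0 0 1;-0.3 -2.78 1.14 0 0 0 1;-0.37 -3.18 1.36 0 0 0 1"

```text
time_s: 16.4
eef_pos: [552.9, 19.4, 78.8]
tcp_rot: [0.015, 0.991, -0.002, 0.13]
contact_force: [-3.5, -1.3, 4.0]
finger_gap: 0.5
grip_force: 2.6
```

>>> drive_tool --rows "0.31 0 -1.15 0 0 0 1;0.31 1.7 -1.15 0 0 0 1;0.26 3 -0.96 0 0 0 1;0.07 2.9 -0.27 0 0 0 1;0.13 2.1 -0.48 0 0 0 1;0.13 1.3 -0.48 0 0 0 1;0.08 0.6 -0.31 0 0 0 1;0 0 0 0 0 0 1"

```text
time_s: 17.2
eef_pos: [553.3, 20.5, 79.3]
tcp_rot: [0.014, 0.991, -0.002, 0.131]
contact_force: [-3.0, -2.0, 6.1]
finger_gap: 0.3
grip_force: 2.7
```

```bash
python3 s.py; python3 jaw.py
```

```text
17.2 bed [-30.3 -21.4  10.9] F bed [ 0.5 -2.1  6.8] gap 0.3 2.6709726711851545 q [-0.15  0.58  0.08  2.09 -0.06  0.22  1.51] tool in bed [[-0.966, -0.001, -0.258], [-0.002, 1.0, 0.001], [0.258, 0.001, -0.966]]
scene t0 (102, array([ 87.1,  87.7,  93.9, 103.1]))
scene now (61, array([78.3, 79.1, 84.3, 93.8]))
side t0 (99, array([ 87.3,  88.5,  93.6, 104.3]))
side now (104, array([77.9, 79.2, 84.7, 95.4]))
```

>>> drive_tool --rows "0.31 0 -1.15 0 0 0 1;0.31 1.7 -1.15 0 0 0 1;0.26 3 -0.96 0 0 0 1;0.07 2.9 -0.27 0 0 0 1;0.13 2.1 -0.48 0 0 0 1;0.13 1.3 -0.48 0 0 0 1;0.08 0.6 -0.31 0 0 0 1;0 0 0 0 0 0 1"

```text
time_s: 18.1
eef_pos: [552.7, 20.9, 79.2]
tcp_rot: [0.014, 0.991, -0.002, 0.131]
contact_force: [-1.9, 0.9, 4.3]
finger_gap: 0.4
grip_force: 2.4
```

```bash
python3 s.py; python3 jaw.py
```

```text
18.1 bed [-30.8 -21.1  11.1] F bed [0.5 0.9 4.7] gap 0.4 2.4270708253607154 q [-0.15  0.58  0.08  2.09 -0.06  0.22  1.51] tool in bed [[-0.966, -0.002, -0.259], [-0.002, 1.0, 0.001], [0.259, 0.002, -0.966]]
scene t0 (102, array([ 87.1,  87.7,  93.9, 103.1]))
scene now (61, array([73.9, 75. , 81.4, 90.2]))
side t0 (99, array([ 87.3,  88.5,  93.6, 104.3]))
side now (95, array([73.7, 74.5, 81.3, 91.1]))
```

>>> drive_tool --rows "0.31 0 -1.15 0 0 0 1;0.31 1.7 -1.15 0 0 0 1;0.26 3 -0.96 0 0 0 1;0.07 2.9 -0.27 0 0 0 1;0.13 2.1 -0.48 0 0 0 1;0.13 1.3 -0.48 0 0 0 1;0.08 0.6 -0.31 0 0 0 1;0 0 0 0 0 0 1"

```text
time_s: 19.0
eef_pos: [552.5, 22.5, 79.9]
tcp_rot: [0.013, 0.991, -0.001, 0.131]
contact_force: [-7.9, 3.8, 16.2]
finger_gap: 0.7
grip_force: 8.9
```

```bash
python3 s.py; python3 jaw.py
```

```text
19.0 bed [-30.7 -19.5  11.9] F bed [ 1.2  3.6 18. ] gap 0.7 8.928553182631731 q [-0.15  0.57  0.07  2.09 -0.05  0.22  1.51] tool in bed [[-0.966, -0.003, -0.259], [-0.004, 1.0, 0.003], [0.259, 0.004, -0.966]]
scene t0 (102, array([ 87.1,  87.7,  93.9, 103.1]))
scene now (75, array([70.3, 71.1, 77. , 87. ]))
side t0 (99, array([ 87.3,  88.5,  93.6, 104.3]))
side now (107, array([70.7, 71.9, 77.4, 87.4]))
```

>>> drive_tool --rows "0.31 0 -1.15 0 0 0 1;0.31 1.7 -1.15 0 0 0 1;0.26 2.7 -0.96 0 0 0 1;0.08 2.6 -0.28 0 0 0 1;0.1 2.2 -0.38 0 0 0 1;0.11 1.8 -0.42 0 0 0 1;0.11 1.5 -0.41 0 0 0 1;0.11 1.5 -0.41 0 0 0 1"

```text
time_s: 19.9
eef_pos: [550.8, 42.5, 84.0]
tcp_rot: [0.01, 0.991, 0.002, 0.131]
contact_force: [-10.4, 10.3, 20.3]
finger_gap: -0.0
grip_force: 11.5
```

```bash
python3 s.py; python3 jaw.py
```

```text
19.9 bed [-30.6   0.5  16.5] F bed [ 0.8 10.  22.9] gap -0.0 11.456828626978677 q [-0.2   0.57  0.09  2.09 -0.06  0.23  1.48] tool in bed [[-0.966, -0.006, -0.258], [-0.008, 1.0, 0.009], [0.258, 0.011, -0.966]]
scene t0 (102, array([ 87.1,  87.7,  93.9, 103.1]))
scene now (96, array([70.8, 71.6, 78.3, 87.5]))
side t0 (99, array([ 87.3,  88.5,  93.6, 104.3]))
side now (112, array([70.8, 72. , 78.4, 87.1]))
```

>>> drive_tool --rows "0 -0.1 0 0 0 0 1;0 -0.25 0.01 0 0 0 1;0 -0.4 0.03 0 0 0 1;0 -0.55 0.06 0 0 0 1;-0.02 -0.7 0.09 0 0 0 1;-0.03 -0.85 0.12 0 0 0 1;-0.04 -1 0.16 0 0 0 1;-0.04 -1 0.16 0 0 0 1"

```text
time_s: 20.8
eef_pos: [551.1, 34.1, 82.9]
tcp_rot: [0.009, 0.991, 0.003, 0.131]
contact_force: [-12.3, 11.7, 24.4]
finger_gap: 0.6
grip_force: 16.2
```

```bash
python3 s.py; python3 jaw.py
```

```text
20.8 bed [-30.7  -7.9  15.3] F bed [ 1.3 11.3 27.4] gap 0.6 16.22819537704345 q [-0.17  0.57  0.07  2.09 -0.06  0.22  1.5 ] tool in bed [[-0.966, -0.007, -0.259], [-0.01, 1.0, 0.011], [0.259, 0.013, -0.966]]
scene t0 (102, array([ 87.1,  87.7,  93.9, 103.1]))
scene now (93, array([70.5, 71.2, 78.2, 86.4]))
side t0 (99, array([ 87.3,  88.5,  93.6, 104.3]))
side now (108, array([70.7, 71.6, 77.4, 88.1]))
```

>>> drive_tool --rows "0.3 0 -1 0 0 0 1;0.3 0 -3 0 0 0 1;-3 0.1 -7 0 0.05 0 1;-6.5 0.3 -11 0 0.1 0 1;-10 0.4 -15 0 0.16 0 1;-14 0.5 -18 0 0.21 0 1;-18 0.6 -20 0 0.26 0 1;-18.9 0.6 -20.5 0 0.26 0 1"

```text
time_s: 21.7
eef_pos: [685.7, 27.5, 329.9]
tcp_rot: [0.014, 1.0, -0.0, 0.004]
contact_force: [-1.4, -1.0, -0.3]
finger_gap: 0.2
grip_force: 0.0
```

```bash
python3 s.py
python3 - <<'E'
from h import *
import os
st=r.read_state(); im,d=vision.get_image('wrist'); c,T=campose('wrist',st); P=cloud(c,T,d); P[d==0]=-999
B,I,C,Z=rect(im,P,O,YAW)
v=np.nan_to_num((Z+12)*6.5,nan=0).clip(0,255).astype(np.uint8)
f=cv2.resize(im[60:300,200:460],(520,480)); h2=cv2.resize(cv2.applyColorMap(v,2),(280,320)); h2=cv2.copyMakeBorder(h2,0,160,0,0,0)
cv2.imwrite('pics/w8.png',np.hstack([f,h2]))
for y in (-34,-12,12,34):
    m=abs(B[:,1]-y)<6
    print(y,[(float(x),round(float(np.median(B[m&(abs(B[:,0]-x)<.75)][:,2])),1)) for x in list(np.arange(-6,14,2))+list(np.arange(60,86,1.5)) if (m&(abs(B[:,0]-x)<.75)).sum()>3])
hsv=cv2.cvtColor(im,cv2.COLOR_BGR2HSV); Bp=(P-O)@BR
g=(cv2.inRange(hsv,(40,60,20),(95,255,255))>0)&(abs(Bp[...,2]-5)<5)&(abs(Bp[...,1])<45); b=Bp[g]
print('green',len(b),np.percentile(b,[.5,50,99.5],0).round(1)); A=np.c_[b[:,:2],np.ones(len(b))]; print(np.linalg.lstsq(A,b[:,2],rcond=None)[0].round(4))
E
```

```text
21.7 bed [209.4 -10.5 161.8] F bed [-1.4 -1.   0.5] gap 0.2 0.0 q [-0.13  0.61  0.12  1.12 -0.07  1.41  1.52] tool in bed [[-0.87, -0.001, -0.493], [-0.001, 1.0, -0.0], [0.493, 0.0, -0.87]]
-34 [(-4.0, 10.4), (-2.0, 10.1), (0.0, 3.1), (2.0, 8.7), (4.0, 0.8), (6.0, 0.2), (8.0, 0.7), (10.0, 0.8), (12.0, -4.4), (60.0, 0.6), (61.5, 0.7), (63.0, 0.9), (64.5, 0.9), (66.0, 0.8), (67.5, 0.8), (73.5, 10.3), (75.0, 10.2), (76.5, 10.4), (78.0, 10.2), (79.5, 10.0), (81.0, 8.5), (82.5, 8.5), (84.0, 8.8), (85.5, 9.1)]
-12 [(-4.0, 10.2), (-2.0, 10.5), (0.0, 10.0), (2.0, 8.4), (4.0, 4.8), (6.0, 5.0), (8.0, 4.6), (10.0, 4.6), (12.0, 4.9), (60.0, 4.8), (61.5, 4.6), (63.0, 4.6), (64.5, 4.9), (66.0, 4.6), (67.5, 4.8), (69.0, 4.7), (70.5, 5.8), (72.0, 9.2), (73.5, 10.2), (75.0, 10.2), (76.5, 10.4), (78.0, 10.2), (79.5, 9.6), (81.0, 8.6), (82.5, 8.2), (84.0, 8.1), (85.5, 7.8)]
12 [(-4.0, 10.2), (-2.0, 10.4), (0.0, 9.9), (2.0, 9.0), (4.0, 4.8), (6.0, 4.8), (8.0, 4.7), (10.0, 4.6), (12.0, 4.7), (60.0, 5.0), (61.5, 4.6), (63.0, 5.3), (64.5, 4.9), (66.0, 5.3), (67.5, 5.1), (69.0, 4.9), (70.5, 5.7), (73.5, 10.3), (75.0, 9.9), (76.5, 10.4), (78.0, 10.1), (79.5, 10.0), (81.0, 8.5), (82.5, 8.3), (84.0, 8.0), (85.5, 8.5)]
34 [(-4.0, 10.1), (-2.0, 10.2), (0.0, 3.0), (2.0, 8.7), (4.0, 0.3), (6.0, 0.6), (8.0, 0.4), (10.0, 0.5), (12.0, -3.8), (60.0, 0.9), (61.5, 0.5), (63.0, 0.4), (64.5, 0.6), (66.0, 0.3), (67.5, 0.9), (72.0, 9.3), (73.5, 9.9), (75.0, 9.9), (76.5, 9.7), (78.0, 10.2), (79.5, 9.7), (81.0, 8.6), (82.5, 8.3), (84.0, 8.5), (85.5, 8.7)]
green 2464 [[  0.2 -22.2   1.1]
 [ 34.8   0.3   4.7]
 [ 69.7  21.5   6.5]]
[2.0000e-04 2.6000e-03 4.6765e+00]
```

View pics/w8.png

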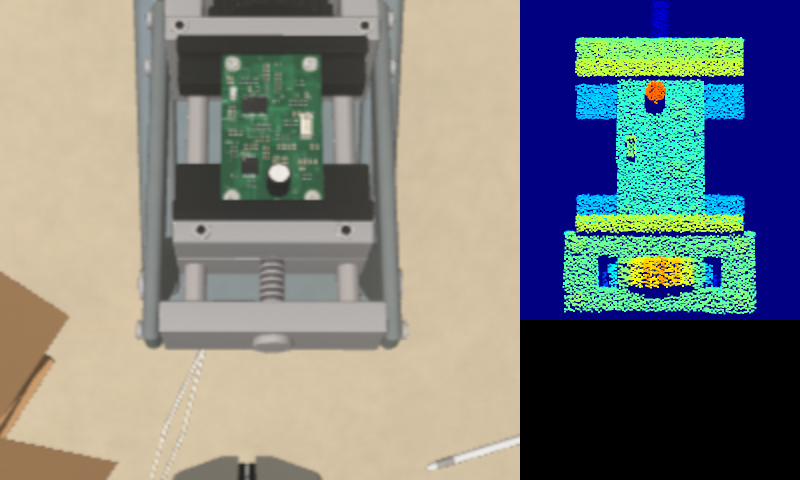

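```bash
python3 -c "
from rig import r
print(r.hand_in())"
```

```text
the job is handed in; nothing more can be done
None
```

The spare board is clamped flat and component side up, with both ends home in the grooves. I closed the jaw with the thumbwheel only, until it stiffened to about 11 N at the rim, and handed the job in at about 22 s; the hand-in gave no verdict.

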